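# Sort banquet candles by weight onto the charging tray

## Robot

A 6-joint arm with a two-finger parallel gripper is mounted at the origin on the work surface. World frame = base frame: x ahead of the robot, y to its left, z up, the work surface at z = 0. Lengths are in m, angles in rad, forces in N, time in s.
With the tool pointing down it reaches from about 0.3 to 0.775 m from the base axis. Payload 14.6 kg.
Tool frame: the origin (TCP) lies midway between the tips of the shut fingers; the grasp point (between the pads) lies 19 mm behind it (tcp_to_grasp is the distance from the TCP to the grasp point, in m); z points along the fingers, y is the line along which they close (so a half turn about z gives the same grasp; the last joint's range is limited). The gripper opens to 94 mm and grips with 3 to 60 N. Pads are 16 mm wide; open, the fingers measure 119 mm over their backs; the gripper's body (75 mm by 177 mm) begins 78 mm behind the grasp point.
Start: joints at [1.182, 0.3, 1.521, -0, 1.321, -0.067], TCP at [0.174, 0.522, 0.205] pointing down, gripper open.
Joint ranges: [-3.03, 3.03], [-0.79, 2.21], [0.23, 2.52], [-1.04, 4.18], [0, 3.07], [-2.55, 2.55]. Speed limits (rad/s): [2.22, 2.22, 2.57, 3.14, 3.14, 3.14].

## Interface

Orientations are given as [roll, pitch, yaw] about the fixed x, y, z axes, in that order (R = Rz(yaw) Ry(pitch) Rx(roll)).
In Python, from station import * gives the robot as it stands.
- The arm moves only by the tool send_rows, never from a script. Its argument "motion" is a list of rows, each a list of 3 entries, a list of its own where there are three numbers: the shift along the tool's x, y, z in units of 0.03 m (1.0 is 0.03 m), then the turn, a rotation vector about the tool's x, y, z in units of 0.12 rad (1.0 is 0.12 rad), then the opening, from -1 (shut) to 1 (fully open). In form: [[[x, y, z], [rx, ry, rz], grip], ...]. A call has 1 to 12 rows; each row shifts and turns the commanded pose from where the row before left it, along the tool's axes as they then stand; what a row does not reach is not made up. A row lasts 1/10 s, in which the tool goes at most 50 mm and 8.59 degrees, less where a joint would pass 70% of its speed; a pose out of reach is approached as far as the arm can. A call with a number of a shift or a turn outside -1 to 1 is refused whole. A call with a gripper value outside its range is refused whole. The fingers move at their own pace and stop on an object; "squeeze" is the grip in N (left out, the last holds). Time passes only in rows, so rows that do not move let the fingers close. It gives the time, the measured TCP pose, the force, the opening and the grip force at its end, in the units of the state.
- get_obs(): the state, without advancing time (a new reading comes with each control period).
- camera(name): name is "scene" or "top"; returns a dict with "pixels" (400x640x3 uint8, red, green, blue), "depth" (400x640 float32, m along the optical axis (not along the pixel's ray), 0 where there is no reading), "fx", "fy", "cx", "cy" (pixels), "rvec" (rotation vector, rad) and "tvec" (3), from world to camera coordinates, as OpenCV has them. Camera axes: x right, y down, z forward; pixel columns grow to the right and rows downward; lengths in m; the calibration is good to about 2 mm. A picture is of the moment at which its call begins.
- hand_in(): hands the job in; it is judged then, once.
The state is a dict: "time_s": time; "qpos": joint angles; "joint_vel": joint speeds; "tau": joint torques, N m; "ee_pos": TCP position; "eef_rot": TCP orientation; "force": force on the tool from outside, world axes, zero at the start; "moment": the same for the moment, N m; "grip_width": finger opening in m; "grip_force": force on a finger pad.
Only numpy, scipy, OpenCV 4.12 (cv2) and the standard library are available. Lean on these libraries where they do the work, as an engineer would, in place of code of your own. Each camera call takes 0.05 s, during which the arm holds its last target. There are 200 camera calls.

## Task

Get the table's LED pillar candles on charge: first flip the charging tray's toggle off. Then lift each candle to feel its weight and stand the heavy ones, which have a battery pack, upright on the brass-rimmed charging tray, and the light empty ones upright in the wooden crate. Once all of them are in place and released, flip the toggle back on; leave the tumbler and the candlestick where they are.

Things in the scene. Friction and masses are not known exactly. Their poses are not given: they have to be found in the camera images.
- candle_a: LED pillar candle, a plain ivory cylinder 62 mm in diameter, 55 mm tall, upright on the table at the start. Origin: centre of its underside; z up its axis. All look alike: some hold a battery pack (0.34 to 0.46 kg in all), the rest are empty (0.12 to 0.16 kg); only lifting tells. 5 or 6 are present, at least two of each sort; None if absent
- candle_b: LED pillar candle, a plain ivory cylinder 62 mm in diameter, 55 mm tall, upright on the table at the start. Origin: centre of its underside; z up its axis. All look alike: some hold a battery pack (0.34 to 0.46 kg in all), the rest are empty (0.12 to 0.16 kg); only lifting tells. 5 or 6 are present, at least two of each sort; None if absent
- candle_c: LED pillar candle, a plain ivory cylinder 62 mm in diameter, 55 mm tall, upright on the table at the start. Origin: centre of its underside; z up its axis. All look alike: some hold a battery pack (0.34 to 0.46 kg in all), the rest are empty (0.12 to 0.16 kg); only lifting tells. 5 or 6 are present, at least two of each sort; None if absent
- candle_d: LED pillar candle, a plain ivory cylinder 62 mm in diameter, 55 mm tall, upright on the table at the start. Origin: centre of its underside; z up its axis. All look alike: some hold a battery pack (0.34 to 0.46 kg in all), the rest are empty (0.12 to 0.16 kg); only lifting tells. 5 or 6 are present, at least two of each sort; None if absent
- candle_e: LED pillar candle, a plain ivory cylinder 62 mm in diameter, 55 mm tall, upright on the table at the start. Origin: centre of its underside; z up its axis. All look alike: some hold a battery pack (0.34 to 0.46 kg in all), the rest are empty (0.12 to 0.16 kg); only lifting tells. 5 or 6 are present, at least two of each sort; None if absent
- candle_f: LED pillar candle, a plain ivory cylinder 62 mm in diameter, 55 mm tall, upright on the table at the start. Origin: centre of its underside; z up its axis. All look alike: some hold a battery pack (0.34 to 0.46 kg in all), the rest are empty (0.12 to 0.16 kg); only lifting tells. 5 or 6 are present, at least two of each sort; None if absent
- tray: charging tray, fixed to the table: black pad with a brass rim, 260 mm (its x) by 180 mm (its y) outside. Inner floor 250 by 170 mm, 6 mm above the table, with three flat grey discs along its x at -80, 0 and 80 mm (candles may stand anywhere on the floor); rim 5 mm thick, its top 14 mm above the table. Origin: centre of its underside. It may lie to the robot's left or right
- crate: shallow open wooden crate, fixed to the table: 266 mm (its x) by 186 mm (its y) outside. Inner floor 250 by 170 mm, 6 mm above the table; walls 8 mm thick, tops 30 mm above the table. Origin: centre of its underside. It lies on the other side from the tray
- switch_box: black switch box of the charging tray, fixed to the table, 90 by 60 by 32 mm, carrying the toggle. Origin: centre of its underside. Its x axis points roughly away from the robot; the toggle's hinge is parallel to its y axis, 30 mm above the origin
- toggle (a joint): angle of the brass toggle lever in rad: 0 = off, leaning 0.5 rad towards the box's -x; 1.0 = on, leaning 0.5 rad towards the box's +x. It is top-heavy, so past the middle it falls by itself to the nearer stop and stays; a push of under 2 N at the ball moves it
- toggle_tip (a point): centre of the brass ball (24 mm in diameter) at the end of the toggle lever, 65 mm from the hinge, so about 87 mm above the table at either stop; the lever rod is 10 mm thick
- tumbler: bystander: clear glass tumbler, 72 mm in diameter, 85 mm tall. Origin: centre of its underside
- candlestick: bystander: brass candlestick without a candle, foot 76 mm in diameter, 115 mm tall. Origin: centre of its underside

How it is judged:
On the way, in this order (a step that is already met when the one before it is completed fails the run):
1. the toggle is flipped off (value of joint toggle below 0.1 rad), for 0.2 s.
2. with the toggle still off, every heavy candle stands released on the charging tray and every light one in the crate (value of joint toggle below 0.1 rad and ((x of candle_a in the frame of tray between -0.1 and 0.1 m and y of candle_a in the frame of tray between -0.06 and 0.06 m and z of candle_a in the frame of tray between 0.002 and 0.011 m and contact force between candle_a and tray above 2.4 N) or (x of candle_a in the frame of crate between -0.1 and 0.1 m and y of candle_a in the frame of crate between -0.06 and 0.06 m and z of candle_a in the frame of crate between 0.002 and 0.011 m and contact force between candle_a and crate below 2.4 N)) and angle between each of candle_a, candle_b, candle_c, candle_d, candle_e, candle_f's own z axis and vertical below 0.08 rad and linear speed of each of candle_a, candle_b, candle_c, candle_d, candle_e, candle_f below 0.03 m/s and contact force between each of candle_a, candle_b, candle_c, candle_d, candle_e, candle_f and the fingers below 0.2 N and ((x of candle_b in the frame of tray between -0.1 and 0.1 m and y of candle_b in the frame of tray between -0.06 and 0.06 m and z of candle_b in the frame of tray between 0.002 and 0.011 m and contact force between candle_b and tray above 2.4 N) or (x of candle_b in the frame of crate between -0.1 and 0.1 m and y of candle_b in the frame of crate between -0.06 and 0.06 m and z of candle_b in the frame of crate between 0.002 and 0.011 m and contact force between candle_b and crate below 2.4 N)) and ((x of candle_c in the frame of tray between -0.1 and 0.1 m and y of candle_c in the frame of tray between -0.06 and 0.06 m and z of candle_c in the frame of tray between 0.002 and 0.011 m and contact force between candle_c and tray above 2.4 N) or (x of candle_c in the frame of crate between -0.1 and 0.1 m and y of candle_c in the frame of crate between -0.06 and 0.06 m and z of candle_c in the frame of crate between 0.002 and 0.011 m and contact force between candle_c and crate below 2.4 N)) and ((x of candle_d in the frame of tray between -0.1 and 0.1 m and y of candle_d in the frame of tray between -0.06 and 0.06 m and z of candle_d in the frame of tray between 0.002 and 0.011 m and contact force between candle_d and tray above 2.4 N) or (x of candle_d in the frame of crate between -0.1 and 0.1 m and y of candle_d in the frame of crate between -0.06 and 0.06 m and z of candle_d in the frame of crate between 0.002 and 0.011 m and contact force between candle_d and crate below 2.4 N)) and ((x of candle_e in the frame of tray between -0.1 and 0.1 m and y of candle_e in the frame of tray between -0.06 and 0.06 m and z of candle_e in the frame of tray between 0.002 and 0.011 m and contact force between candle_e and tray above 2.4 N) or (x of candle_e in the frame of crate between -0.1 and 0.1 m and y of candle_e in the frame of crate between -0.06 and 0.06 m and z of candle_e in the frame of crate between 0.002 and 0.011 m and contact force between candle_e and crate below 2.4 N)) and ((x of candle_f in the frame of tray between -0.1 and 0.1 m and y of candle_f in the frame of tray between -0.06 and 0.06 m and z of candle_f in the frame of tray between 0.002 and 0.011 m and contact force between candle_f and tray above 2.4 N) or (x of candle_f in the frame of crate between -0.1 and 0.1 m and y of candle_f in the frame of crate between -0.06 and 0.06 m and z of candle_f in the frame of crate between 0.002 and 0.011 m and contact force between candle_f and crate below 2.4 N))), for 0.3 s.
3. the toggle is flipped back on (value of joint toggle above 0.9 rad), for 0.2 s.
At the end, for the whole second after the job is handed in: The toggle is on (above 0.9 rad); each heavy candle stands upright (within 0.08 rad) and at rest flat on the floor of the charging tray, each light one likewise in the crate, all released. Heavy is told by the candle bearing on the tray with more than 2.4 N, light by less than 2.4 N on the crate (value of joint toggle above 0.9 rad and ((x of candle_a in the frame of tray between -0.1 and 0.1 m and y of candle_a in the frame of tray between -0.06 and 0.06 m and z of candle_a in the frame of tray between 0.002 and 0.011 m and contact force between candle_a and tray above 2.4 N) or (x of candle_a in the frame of crate between -0.1 and 0.1 m and y of candle_a in the frame of crate between -0.06 and 0.06 m and z of candle_a in the frame of crate between 0.002 and 0.011 m and contact force between candle_a and crate below 2.4 N)) and angle between each of candle_a, candle_b, candle_c, candle_d, candle_e, candle_f's own z axis and vertical below 0.08 rad and linear speed of each of candle_a, candle_b, candle_c, candle_d, candle_e, candle_f below 0.03 m/s and contact force between each of candle_a, candle_b, candle_c, candle_d, candle_e, candle_f and the fingers below 0.2 N and ((x of candle_b in the frame of tray between -0.1 and 0.1 m and y of candle_b in the frame of tray between -0.06 and 0.06 m and z of candle_b in the frame of tray between 0.002 and 0.011 m and contact force between candle_b and tray above 2.4 N) or (x of candle_b in the frame of crate between -0.1 and 0.1 m and y of candle_b in the frame of crate between -0.06 and 0.06 m and z of candle_b in the frame of crate between 0.002 and 0.011 m and contact force between candle_b and crate below 2.4 N)) and ((x of candle_c in the frame of tray between -0.1 and 0.1 m and y of candle_c in the frame of tray between -0.06 and 0.06 m and z of candle_c in the frame of tray between 0.002 and 0.011 m and contact force between candle_c and tray above 2.4 N) or (x of candle_c in the frame of crate between -0.1 and 0.1 m and y of candle_c in the frame of crate between -0.06 and 0.06 m and z of candle_c in the frame of crate between 0.002 and 0.011 m and contact force between candle_c and crate below 2.4 N)) and ((x of candle_d in the frame of tray between -0.1 and 0.1 m and y of candle_d in the frame of tray between -0.06 and 0.06 m and z of candle_d in the frame of tray between 0.002 and 0.011 m and contact force between candle_d and tray above 2.4 N) or (x of candle_d in the frame of crate between -0.1 and 0.1 m and y of candle_d in the frame of crate between -0.06 and 0.06 m and z of candle_d in the frame of crate between 0.002 and 0.011 m and contact force between candle_d and crate below 2.4 N)) and ((x of candle_e in the frame of tray between -0.1 and 0.1 m and y of candle_e in the frame of tray between -0.06 and 0.06 m and z of candle_e in the frame of tray between 0.002 and 0.011 m and contact force between candle_e and tray above 2.4 N) or (x of candle_e in the frame of crate between -0.1 and 0.1 m and y of candle_e in the frame of crate between -0.06 and 0.06 m and z of candle_e in the frame of crate between 0.002 and 0.011 m and contact force between candle_e and crate below 2.4 N)) and ((x of candle_f in the frame of tray between -0.1 and 0.1 m and y of candle_f in the frame of tray between -0.06 and 0.06 m and z of candle_f in the frame of tray between 0.002 and 0.011 m and contact force between candle_f and tray above 2.4 N) or (x of candle_f in the frame of crate between -0.1 and 0.1 m and y of candle_f in the frame of crate between -0.06 and 0.06 m and z of candle_f in the frame of crate between 0.002 and 0.011 m and contact force between candle_f and crate below 2.4 N))); the robot touches nothing.
It fails at once if the tumbler is moved more than 30 mm or tipped over (distance of tumbler from where it was at the start of the episode above 0.03 m or angle between tumbler's own z axis and vertical above 0.4 rad).
It fails at once if the candlestick is moved more than 30 mm or tipped over (distance of candlestick from where it was at the start of the episode above 0.03 m or angle between candlestick's own z axis and vertical above 0.4 rad).
Of candle_a, candle_b, candle_c, candle_d, candle_e, candle_f only 5 to 6 are there at a start; the rules pass over those that are not, and their reading is None.
At some moment in a run one of candle_a, candle_b, candle_c, candle_d, candle_e, candle_f may be knocked a few centimetres aside while the robot is not near it.
Once in a run the grip may slacken for a moment while it holds something.
It also fails if it takes over 210 s, if anything falls off the work surface, if the arm or the gripper's body presses on something with over 40 N, if the wrist force passes 120 N, or if a joint passes its speed limit or range.

## Working session

There is one attempt and no reset: what is moved stays moved. The work goes in short steps, Python scripts to look and compute and a tool call to move; the robot and the scene stay as the last step left them, time stands still between calls to the robot, and variables do not carry over. Pictures are saved under pics/ and viewed, at most 14 in all, crops included, and the job is handed in when it is done.

Besides the shell and the picture viewer there is one more tool, called after ">>>" in YAML: its name, and indented under it one key for each argument. send_rows: Moves the arm, as the interface text tells. Its arguments: {"type":"object","properties":{"motion":{"type":"array"},"squeeze":{"type":"number"}},"required":["motion"]}

```bash
mkdir -p pics; ls
python3 - <<'E'
from station import *
import cv2,numpy as np
for n in("top","scene"):
    c=camera(n);cv2.imwrite(f"pics/{n}0.png",c["pixels"][:,:,::-1]);np.savez(f"{n}0.npz",**c)
    print(n,c["fx"],c["cx"],c["cy"],c["rvec"],c["tvec"])
print(get_obs())
E
```

```text
pics
top 438.9465270146745 321.42499758479113 195.98575796748838 [ 2.17959582 -2.15723469  0.14745369] [-0.00505893  0.6175284   0.92047426]
scene 377.4199360110006 318.0580585968001 197.77334098920616 [ 2.36278833  0.7121784  -0.2382231 ] [-0.49296343 -0.20070631  1.03536917]
{'time_s': 0.1, 'qpos': array([ 1.18240383e+00,  3.00387235e-01,  1.52150892e+00,  7.91806321e-06,
        1.32072860e+00, -6.66156763e-02]), 'joint_vel': array([ 1.94390678e-03,  3.67463635e-04, -8.16578619e-04, -1.26586732e-03,
       -8.38912535e-05,  7.96456745e-04]), 'tau': array([-5.85436319e-04, -5.32649982e+01, -3.53284371e+01,  7.08386209e-02,
        2.34750914e-02, -7.80344681e-05]), 'ee_pos': array([0.17385724, 0.52154651, 0.20496287]), 'eef_rot': array([-3.14056335e+00, -7.63558225e-05,  2.81981383e+00]), 'force': array([-0.65900473, -0.09902349, -0.26502306]), 'moment': array([ 0.01944493, -0.00740772,  0.00795891]), 'grip_force': 0.0, 'grip_width': 0.09412754157132312}
```

View pics/top0.png

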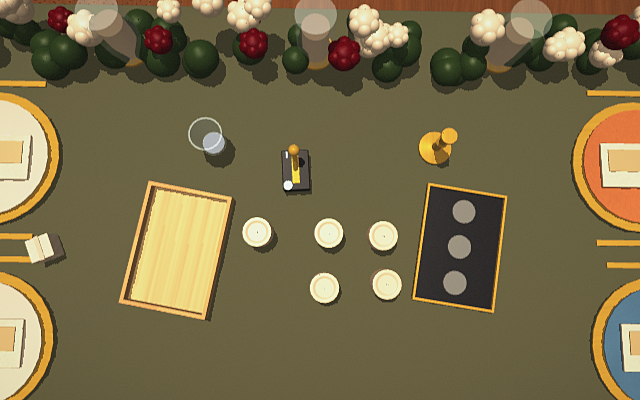

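View pics/scene0.png

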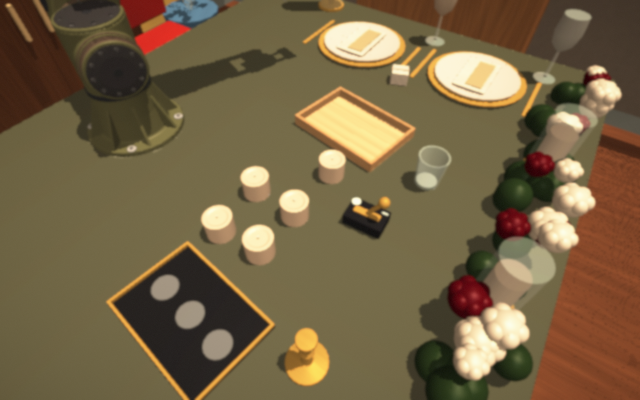

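Both views agree: five candles in the top view at (257,232), (329,234), (383,236), (324,288) and (387,284). The crate is at about (177,250), the tray at about (460,247), and the switch box at (296,170) with its ball at (293,150), leaning away (on). The tumbler is at (205,135) and the candlestick at (437,147).

```bash
cat > h.py <<'E'
from station import *
import cv2,numpy as np
from scipy.spatial.transform import Rotation as Ro
def ray(c,u,v,z):
    R=cv2.Rodrigues(np.array(c["rvec"],float))[0];t=np.array(c["tvec"],float)
    d=R.T@np.array([(u-c["cx"])/c["fx"],(v-c["cy"])/c["fy"],1]);o=-R.T@t
    return o+d*(z-o[2])/d[2]
def candles(c):
    h=cv2.cvtColor(np.ascontiguousarray(c["pixels"]),cv2.COLOR_RGB2HSV)
    m=cv2.inRange(h,(0,8,190),(40,75,255))
    m=cv2.morphologyEx(m,cv2.MORPH_CLOSE,np.ones((3,3)))
    out=[]
    for k in cv2.findContours(m,cv2.RETR_EXTERNAL,cv2.CHAIN_APPROX_NONE)[0]:
        a=cv2.contourArea(k)
        if 300<a<1500:
            (u,v),r=cv2.minEnclosingCircle(k)
            p=ray(c,u,v,.055)
            if .2<p[0]<.72: out.append((u,v,r,a,*p[:2]))
    return out
def box(c,lo,hi,z,roi):
    h=cv2.cvtColor(np.ascontiguousarray(c["pixels"]),cv2.COLOR_RGB2HSV)
    m=cv2.inRange(h,lo,hi);k=np.zeros_like(m);x0,y0,x1,y1=roi;k[y0:y1,x0:x1]=m[y0:y1,x0:x1]
    pts=cv2.findNonZero(k);b=cv2.boxPoints(cv2.minAreaRect(pts))
    return [ray(c,u,v,z)[:2] for u,v in b]
E
python3 - <<'E'
from h import *
np.set_printoptions(precision=4,suppress=True)
c=dict(np.load("top0.npz"))
for k in ("fx","fy","cx","cy"): c[k]=float(c[k])
for o in candles(c): print(np.array(o))
for n,lo,hi,z,roi in(("crate",(5,60,60),(40,255,255),.03,(105,170,240,330)),("tray",(10,130,90),(40,255,255),.014,(405,175,515,320))):
    b=np.array(box(c,lo,hi,z,roi));print(n,b,b.mean(0),[np.linalg.norm(b[i]-b[i-1]) for i in(0,1)])
print("tray discs",[ray(c,u,v,.007)[:2] for u,v in((464,212),(459,247),(455,283))])
print("tip",ray(c,293.5,150,.087),"box corners",[ray(c,u,v,.032)[:2] for u,v in((283,151),(307,150),(309,192),(284,193))])
print("tumbler rim",ray(c,205,134,.085),"stick foot",ray(c,435,148,.01),"top",ray(c,449,136,.115))
p=c["pixels"];cr=cv2.resize(p[120:210,180:320,::-1],None,fx=5,fy=5,interpolation=cv2.INTER_CUBIC);cv2.imwrite("pics/crop.png",cr)
E
```

```text
[630.5    347.5     24.9901 471.5      0.3054  -0.6441]
[324.0454 287.2273  14.5871 618.5      0.4237  -0.0056]
[386.375  283.75    14.4293 605.5      0.4318  -0.1361]
[ 39.     247.5     16.1013 490.5      0.5005   0.5895]
[382.7857 234.9762  14.2512 584.       0.5336  -0.1293]
[328.4489 232.6676  14.4055 592.5      0.5373  -0.014 ]
[256.5077 231.4653  14.5437 607.5      0.5383   0.1381]
[620.     164.5     28.6924 846.       0.692   -0.6498]
crate [[0.6703 0.4761]
 [0.6739 0.1834]
 [0.3334 0.1727]
 [0.3317 0.4534]] [0.5023 0.3214] [np.float64(0.33932934716227564), np.float64(0.29271136430643097)]
tray [[ 0.3912 -0.1959]
 [ 0.6545 -0.2367]
 [ 0.631  -0.423 ]
 [ 0.3683 -0.3761]] [ 0.5113 -0.3079] [np.float64(0.18167659188105936), np.float64(0.26647474837794166)]
tray discs [array([ 0.5884, -0.3206]), array([ 0.51  , -0.3071]), array([ 0.4309, -0.296 ])]
tip [0.7076 0.0614 0.087 ] box corners [array([0.7175, 0.0873]), array([0.7204, 0.0342]), array([0.6266, 0.0286]), array([0.6237, 0.0832])]
tumbler rim [0.7398 0.2472 0.085 ] stick foot [ 0.7339 -0.2573  0.01  ] top [ 0.7347 -0.2571  0.115 ]
```

View pics/crop.png

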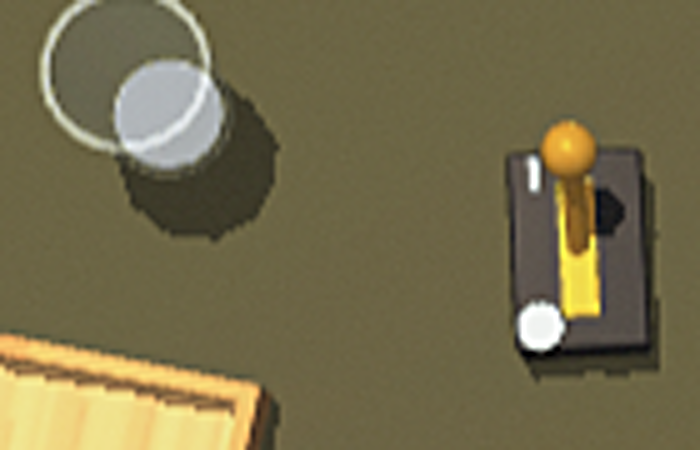

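The crop shows the lever on, with the ball over the far end of the box at crop (568,150), which is (293.5,150) in the top image. Nothing obstructs it.

```bash
cat >> h.py <<'E'
np.set_printoptions(precision=4,suppress=True)
def load(n="top0.npz"):
    c=dict(np.load(n))
    for k in ("fx","fy","cx","cy"): c[k]=float(c[k])
    return c
def plan(*wps,yaw=2.94):
    "per waypoint: total shift in tool units, after turning to yaw"
    o=get_obs();p=np.array(o["ee_pos"]);e=o["eef_rot"]
    R0=Ro.from_euler("xyz",e);R1=Ro.from_euler("xyz",[np.pi,0,yaw])
    print("pos",p,"rot",np.array(e),"turn units",(R0.inv()*R1).as_rotvec()/.12)
    for w in wps:
        w=np.array(w,float);print(w,"shift units",R1.inv().apply(w-p)/.03);p=w
E
python3 - <<'E'
from h import *
c=load();b=np.array([ray(c,u,v,.03)[:2] for u,v in((149,182),(232,197),(208,319),(120,303))])
print(b,b.mean(0),[np.linalg.norm(b[i]-b[i-1]) for i in range(4)]);d=b[0]+b[1]-b[2]-b[3];print("ang",np.arctan2(d[1],d[0]))
plan((.748,.061,.2),(.748,.061,.078),(.672,.058,.078),(.70,.058,.078),(.70,.058,.2))
E
```

```text
[[0.6449 0.3789]
 [0.6139 0.1968]
 [0.3536 0.2387]
 [0.3854 0.4255]] [0.4994 0.31  ] [np.float64(0.2636411144338572), np.float64(0.18470230734296197), np.float64(0.26366199588389744), np.float64(0.18945467394843074)]
ang -0.16881700890428528
pos [0.1739 0.5215 0.205 ] rot [-3.1406 -0.0001  2.8198] turn units [-0.0085 -0.0012 -1.0016]
[0.748 0.061 0.2  ] shift units [-21.8244 -11.2086   0.1654]
[0.748 0.061 0.078] shift units [ 0.     -0.      4.0667]
[0.672 0.058 0.078] shift units [ 2.462  -0.6052 -0.    ]
[0.7   0.058 0.078] shift units [-0.9144  0.1869  0.    ]
[0.7   0.058 0.2  ] shift units [ 0.      0.     -4.0667]
```

>>> send_rows:
  motion:
    - [[0,0,0],[0,0,-0.67],-1]
    - [[0,0,0],[0,0,-0.67],-1]
    - [[-1,-0.5,0],[0,0,0],-1]
    - [[-1,-0.5,0],[0,0,0],-1]
    - [[-1,-0.5,0],[0,0,0],-1]
    - [[-1,-0.5,0],[0,0,0],-1]
    - [[-1,-0.5,0],[0,0,0],-1]
    - [[-1,-0.5,0],[0,0,0],-1]
    - [[-1,-0.5,0],[0,0,0],-1]
    - [[-1,-0.5,0],[0,0,0],-1]
    - [[-1,-0.5,0],[0,0,0],-1]
    - [[-1,-0.5,0],[0,0,0],-1]

```text
time_s: 1.3
ee_pos: [0.4469, 0.3246, 0.2052]
eef_rot: [-3.141, -0.0, 2.981]
force: [1.0, 0.3, 0.8]
grip_width: 0.0019
grip_force: 0.0
```

```bash
sed -i 's/yaw=2.94/yaw=2.98/' h.py; python3 -c "
from h import *
plan((.748,.061,.2),(.748,.061,.078),(.672,.058,.078),(.70,.058,.078),(.70,.058,.2))"
```

```text
pos [0.4469 0.3246 0.2052] rot [-3.1413 -0.0004  2.9806] turn units [-0.0027 -0.0034  0.0047]
[0.748 0.061 0.2  ] shift units [-11.3185  -7.0564   0.1733]
[0.748 0.061 0.078] shift units [ 0.     -0.      4.0667]
[0.672 0.058 0.078] shift units [ 2.4842 -0.5063 -0.    ]
[0.7   0.058 0.078] shift units [-0.9212  0.1502  0.    ]
[0.7   0.058 0.2  ] shift units [ 0.      0.     -4.0667]
```

>>> send_rows:
  motion:
    - [[-1,-0.64,0],[0,0,0],-1]
    - [[-1,-0.64,0],[0,0,0],-1]
    - [[-1,-0.64,0],[0,0,0],-1]
    - [[-1,-0.64,0],[0,0,0],-1]
    - [[-1,-0.64,0],[0,0,0],-1]
    - [[-1,-0.64,0],[0,0,0],-1]
    - [[-1,-0.64,0],[0,0,0],-1]
    - [[-1,-0.64,0],[0,0,0],-1]
    - [[-1,-0.64,0],[0,0,0],-1]
    - [[-1,-0.64,0],[0,0,0],-1]
    - [[-0.8,-0.4,0],[0,0,0],-1]
    - [[0,0,0],[0,0,0],-1]

```text
time_s: 2.5
ee_pos: [0.7344, 0.0697, 0.2035]
eef_rot: [-3.141, -0.002, 2.978]
force: [-1.1, 0.4, -0.5]
grip_width: 0.0005
grip_force: 0.0
```

```bash
python3 -c "
from h import *
plan((.748,.061,.2),(.748,.061,.078),(.672,.058,.078),(.70,.058,.078),(.70,.058,.2))"
```

```text
pos [0.7344 0.0697 0.2035] rot [-3.1409 -0.0019  2.9778] turn units [-0.0057 -0.0156 -0.0187]
[0.748 0.061 0.2  ] shift units [-0.4952 -0.2126  0.1151]
[0.748 0.061 0.078] shift units [ 0.     -0.      4.0667]
[0.672 0.058 0.078] shift units [ 2.4842 -0.5063 -0.    ]
[0.7   0.058 0.078] shift units [-0.9212  0.1502  0.    ]
[0.7   0.058 0.2  ] shift units [ 0.      0.     -4.0667]
```

>>> send_rows:
  motion:
    - [[-0.55,-0.2,0],[0,0,0],-1]
    - [[0,0,0],[0,0,0],-1]
    - [[0,0,1],[0,0,0],-1]
    - [[0,0,1],[0,0,0],-1]
    - [[0,0,1],[0,0,0],-1]
    - [[0,0,1],[0,0,0],-1]
    - [[0,0,0],[0,0,0],-1]
    - [[0,0,0],[0,0,0],-1]

```text
time_s: 3.3
ee_pos: [0.7482, 0.0644, 0.0865]
eef_rot: [3.141, 0.0, 2.981]
force: [-0.1, -0.5, 0.8]
grip_width: 0.0006
grip_force: 0.0
```

>>> send_rows:
  motion:
    - [[0,0,0.35],[0,0,0],-1]
    - [[0.3,-0.08,0],[0,0,0],-1]
    - [[0.3,-0.08,0],[0,0,0],-1]
    - [[0.4,-0.08,0],[0,0,0],-1]
    - [[0.4,-0.08,0],[0,0,0],-1]
    - [[0.4,-0.08,0],[0,0,0],-1]
    - [[0.4,-0.08,0],[0,0,0],-1]
    - [[0.4,-0.08,0],[0,0,0],-1]
    - [[0,0,0],[0,0,0],-1]
    - [[-1,0.1,0],[0,0,0],-1]
    - [[0,0,-1],[0,0,0],-1]
    - [[0,0,-1],[0,0,0],-1]

```text
time_s: 4.5
ee_pos: [0.6991, 0.0578, 0.1349]
eef_rot: [-3.141, -0.002, 2.98]
force: [0.6, -0.7, 0.6]
grip_width: 0.0
grip_force: 0.0
```

```bash
cat >> h.py <<'E'
def look(n):
    c=camera("top");cv2.imwrite(f"pics/{n}.png",c["pixels"][:,:,::-1]);r=candles(c)
    for o in r:
        if abs(o[5])<.45: print("candle",np.array(o))
    return c
E
python3 - <<'E'
from h import *
c=look("t1");c=camera("scene");cv2.imwrite("pics/s1.png",c["pixels"][:,:,::-1])
E
```

```text
candle [386.375  283.75    14.4293 605.5      0.4318  -0.1361]
candle [382.7857 234.9762  14.2512 584.       0.5336  -0.1293]
```

View pics/t1.png

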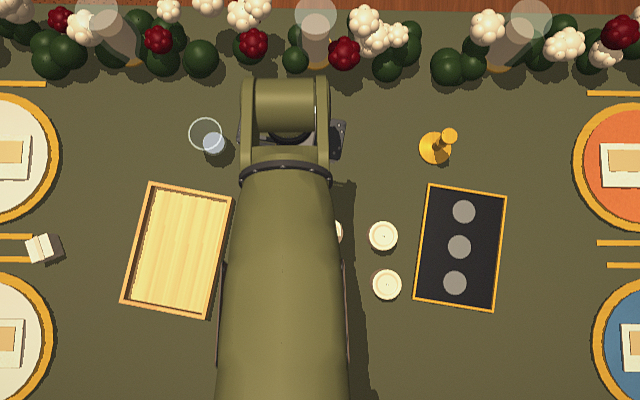

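The arm hides the switch in this view, so I'll check the toggle after moving off to the candle at (383,235).

```bash
python3 -c "
from h import *
plan((.699,.058,.165),(.534,-.129,.15),(.534,-.129,.016),(.534,-.129,.14))"
```

```text
pos [0.7011 0.058  0.1404] rot [3.1401 0.0077 2.9806] turn units [0.0127 0.0642 0.0053]
[0.699 0.058 0.165] shift units [ 0.0684 -0.0097 -0.8201]
[ 0.534 -0.129  0.15 ] shift units [ 4.4255 -7.037   0.5   ]
[ 0.534 -0.129  0.016] shift units [ 0.     -0.      4.4667]
[ 0.534 -0.129  0.14 ] shift units [ 0.      0.     -4.1333]
```

>>> send_rows:
  motion:
    - [[0,0,-0.8],[0,0,0],-1]
    - [[0.55,-0.88,0],[0,0,0],1]
    - [[0.55,-0.88,0],[0,0,0],1]
    - [[0.55,-0.88,0],[0,0,0],1]
    - [[0.55,-0.88,0],[0,0,0],1]
    - [[0.55,-0.88,0],[0,0,0],1]
    - [[0.55,-0.88,0],[0,0,0],1]
    - [[0.55,-0.88,0],[0,0,0],1]
    - [[0.55,-0.88,0],[0,0,0],1]
    - [[0,0,0],[0,0,0],1]
    - [[0,0,0],[0,0,0],1]

```text
time_s: 5.7
ee_pos: [0.535, -0.1298, 0.1594]
eef_rot: [3.142, 0.001, 2.979]
force: [0.7, 0.1, 0.4]
grip_width: 0.0769
grip_force: 0.0
```

Run:
```python
from h import *
c=look("t2");s=camera("scene");cv2.imwrite("pics/s2.png",s["pixels"][:,:,::-1])
plan((.534,-.129,.13),(.534,-.129,.016),(.534,-.129,.14))
```

```text
candle [324.0454 287.2273  14.5871 621.       0.4237  -0.0056]
candle [327.9546 232.5     14.5315 595.5      0.5376  -0.0129]
candle [256.5077 231.4653  14.5437 607.5      0.5383   0.1381]
pos [ 0.5353 -0.129   0.1591] rot [3.1415 0.0005 2.9811] turn units [0.0004 0.0038 0.0093]
[ 0.534 -0.129  0.13 ] shift units [ 0.0433 -0.0077  0.969 ]
[ 0.534 -0.129  0.016] shift units [ 0.  -0.   3.8]
[ 0.534 -0.129  0.14 ] shift units [ 0.      0.     -4.1333]
```

View pics/t2.png

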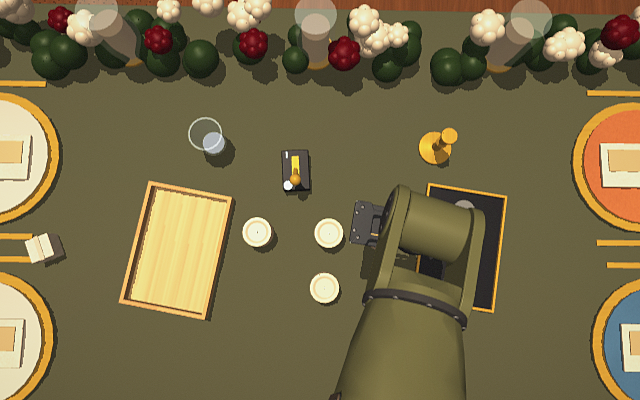

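The ball is now at (294,180), the near side, so the toggle is off. Next is the grasp.

>>> send_rows:
  motion:
    - [[0,0,1],[0,0,0],1]
    - [[0,0,1],[0,0,0],1]
    - [[0,0,1],[0,0,0],1]
    - [[0,0,1],[0,0,0],1]
    - [[0,0,0.7],[0,0,0],1]
    - [[0,0,0],[0,0,0],1]
    - [[0,0,0],[0,0,0],-1]
    - [[0,0,0],[0,0,0],-1]
    - [[0,0,0],[0,0,0],-1]
    - [[0,0,0],[0,0,0],-1]
    - [[0,0,0],[0,0,0],-1]
  squeeze: 30

```text
time_s: 6.9
ee_pos: [0.5351, -0.1296, 0.0186]
eef_rot: [-3.141, 0.001, 2.981]
force: [-1.4, 1.3, 4.6]
grip_width: 0.0617
grip_force: 30.0
```

>>> send_rows:
  motion:
    - [[0,0,-0.5],[0,0,0],-1]
    - [[0,0,-1],[0,0,0],-1]
    - [[0,0,-1],[0,0,0],-1]
    - [[0,0,0],[0,0,0],-1]
    - [[0,0,0],[0,0,0],-1]
    - [[0,0,0],[0,0,0],-1]
    - [[0,0,0],[0,0,0],-1]

```text
time_s: 7.6
ee_pos: [0.5341, -0.1293, 0.0917]
eef_rot: [3.141, -0.002, 2.981]
force: [-0.5, 0.1, -2.9]
grip_width: 0.0617
grip_force: 30.0
```

```bash
cat >> h.py <<'E'
T=(np.array([.511,-.307]),-.155);C=(np.array([.4994,.310]),-.169)
def slot(b,x,y=0):
    a=b[1];return b[0]+np.array([x*np.cos(a)-y*np.sin(a),x*np.sin(a)+y*np.cos(a)])
E
python3 - <<'E'
from h import *
import time
o=get_obs();print(o["force"],o["grip_width"],o["grip_force"])
for s in(.078,0,-.078):print("T",s,slot(T,s),"C",slot(C,s))
x,y=slot(T,.078);plan((x,y,.09),(x,y,.028))
x,y=slot(C,.078);plan((x,y,.09),(x,y,.028))
E
```

```text
[-0.4736  0.0652 -2.8991] 0.061683739342021565 29.99933123588562
T 0.078 [ 0.5881 -0.319 ] C [0.5763 0.2969]
T 0 [ 0.511 -0.307] C [0.4994 0.31  ]
T -0.078 [ 0.4339 -0.295 ] C [0.4225 0.3231]
pos [ 0.5341 -0.1293  0.0917] rot [ 3.1413 -0.0022  2.9806] turn units [ 0.0027 -0.0186  0.0049]
[ 0.5881 -0.319   0.09  ] shift units [-2.7934 -5.9529  0.057 ]
[ 0.5881 -0.319   0.028 ] shift units [ 0.     -0.      2.0667]
pos [ 0.5341 -0.1293  0.0917] rot [ 3.1413 -0.0022  2.9806] turn units [ 0.0027 -0.0186  0.0049]
[0.5763 0.2969 0.09  ] shift units [ 0.8972 14.2472  0.057 ]
[0.5763 0.2969 0.028 ] shift units [ 0.     -0.      2.0667]
```

```bash
cat >> h.py <<'E'
def weigh(n=8):
    f=[];q=[]
    for i in range(n):
        camera("top");o=get_obs();f.append(o["force"][2]);q.append(o["tau"][1:3])
    print("fz",np.mean(f),"sd",np.std(f),"tau",np.mean(q,0),"width",o["grip_width"])
E
python3 -c "
from h import *
weigh()"
```

```text
fz -3.336690456457892 sd 0.5403095894015294 tau [-57.7359 -32.5155] width 0.061384766203552155
```

Heavy (3.3 N), so it goes to the tray's far slot.

>>> send_rows:
  motion:
    - [[-0.4,-0.85,0],[0,0,0],-1]
    - [[-0.4,-0.85,0],[0,0,0],-1]
    - [[-0.4,-0.85,0],[0,0,0],-1]
    - [[-0.4,-0.85,0],[0,0,0],-1]
    - [[-0.4,-0.85,0],[0,0,0],-1]
    - [[-0.4,-0.85,0],[0,0,0],-1]
    - [[-0.4,-0.85,0],[0,0,0],-1]
    - [[0,0,0],[0,0,0],-1]
    - [[0,0,0],[0,0,0],-1]
    - [[0,0,1],[0,0,0],-1]
    - [[0,0,0],[0,0,0],-1]

```text
time_s: 9.1
ee_pos: [0.5874, -0.3172, 0.0594]
eef_rot: [3.139, -0.006, 2.981]
force: [-0.3, 0.4, -4.5]
grip_width: 0.0619
grip_force: 30.0
```

```bash
python3 -c "
from h import *
x,y=slot(T,.078);plan((x,y,.025));print(get_obs()['grip_width'])"
```

```text
pos [ 0.5874 -0.3172  0.0594] rot [ 3.1391 -0.0057  2.9814] turn units [ 0.0205 -0.0476  0.0114]
[ 0.5881 -0.319   0.025 ] shift units [-0.0326 -0.0558  1.1474]
0.0618879952542552
```

>>> send_rows:
  motion:
    - [[0,-0.05,0.6],[0,0,0],-1]
    - [[0,0,0.3],[0,0,0],-1]
    - [[0,0,0.18],[0,0,0],-1]
    - [[0,0,0],[0,0,0],-1]
    - [[0,0,0],[0,0,0],-1]
    - [[0,0,0],[0,0,0],1]
    - [[0,0,0],[0,0,0],1]
    - [[0,0,0],[0,0,0],1]
    - [[0,0,0],[0,0,0],1]

```text
time_s: 10.0
ee_pos: [0.5889, -0.3207, 0.0309]
eef_rot: [-3.141, 0.001, 2.981]
force: [0.1, -0.1, 0.2]
grip_width: 0.0902
grip_force: 0.0
```

>>> send_rows:
  motion:
    - [[0,0,-1],[0,0,0],1]
    - [[0,0,-1],[0,0,0],1]
    - [[0,0,-1],[0,0,0],1]
    - [[0,0,-0.7],[0,0,0],1]
    - [[0,1,0],[0,0,0],1]
    - [[0,1,0],[0,0,0],1]
    - [[0,1,0],[0,0,0],1]
    - [[0,1,0],[0,0,0],1]
    - [[0,0,0],[0,0,0],1]
    - [[0,0,0],[0,0,0],1]

```text
time_s: 11.0
ee_pos: [0.6081, -0.2021, 0.1418]
eef_rot: [-3.141, 0.0, 2.982]
force: [-0.5, -0.6, -0.2]
grip_width: 0.0938
grip_force: 0.0
```

```bash
python3 -c "
from h import *
c=look('t3')
x,y=.4318,-.1361;plan((x,y,.14),(x,y,.018))"
```

```text
candle [323.7222 287.0555  14.624  619.5      0.424   -0.0049]
candle [386.     283.7857  14.3544 469.       0.4318  -0.1353]
candle [328.3293 232.4512  14.2392 591.5      0.5378  -0.0137]
candle [256.5077 231.4653  14.5437 607.5      0.5383   0.1381]
pos [ 0.608  -0.2028  0.1417] rot [-3.1413  0.0003  2.9805] turn units [-0.0023  0.0021  0.0045]
[ 0.4318 -0.1361  0.14  ] shift units [6.1541 1.2491 0.0564]
[ 0.4318 -0.1361  0.018 ] shift units [ 0.     -0.      4.0667]
```

>>> send_rows:
  motion:
    - [[0.88,0.18,0],[0,0,0],1]
    - [[0.88,0.18,0],[0,0,0],1]
    - [[0.88,0.18,0],[0,0,0],1]
    - [[0.88,0.18,0],[0,0,0],1]
    - [[0.88,0.18,0],[0,0,0],1]
    - [[0.88,0.18,0],[0,0,0],1]
    - [[0.88,0.18,0],[0,0,0],1]
    - [[0,0,0],[0,0,0],1]
    - [[0,0,1],[0,0,0],1]
    - [[0,0,0],[0,0,0],1]

```text
time_s: 12.05
ee_pos: [0.4307, -0.1356, 0.1095]
eef_rot: [3.141, -0.004, 2.979]
force: [0.3, 0.1, 0.2]
grip_width: 0.094
grip_force: 0.0
```

```bash
python3 -c "
from h import *
c=look('t4')
x,y=.4318,-.1358;plan((x,y,.018))"
```

```text
candle [324.0454 287.2273  14.5871 621.       0.4237  -0.0056]
candle [328.4489 232.6676  14.4055 592.5      0.5373  -0.014 ]
candle [256.5077 231.4653  14.5437 608.5      0.5383   0.1381]
candle [472.4762 210.7381  14.1796 558.       0.5872  -0.3224]
pos [ 0.4314 -0.1358  0.1109] rot [ 3.1411 -0.0025  2.9796] turn units [ 0.0041 -0.0208 -0.003 ]
[ 0.4318 -0.1358  0.018 ] shift units [-0.015   0.0013  3.0968]
```

View pics/t4.png

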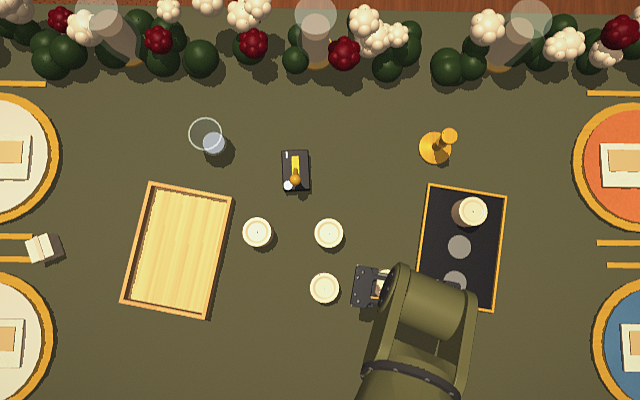

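The first candle stands on the tray's far disc, its top at (472,211). Now the second.

>>> send_rows:
  motion:
    - [[0,0,1],[0,0,0],1]
    - [[0,0,1],[0,0,0],1]
    - [[0,0,1],[0,0,0],1]
    - [[0,0,0.1],[0,0,0],1]
    - [[0,0,0],[0,0,0],1]
    - [[0,0,0],[0,0,0],-1]
    - [[0,0,0],[0,0,0],-1]
    - [[0,0,0],[0,0,0],-1]
    - [[0,0,0],[0,0,0],-1]
    - [[0,0,0],[0,0,0],-1]

```text
time_s: 13.1
ee_pos: [0.4319, -0.1354, 0.019]
eef_rot: [-3.141, 0.001, 2.981]
force: [-1.7, -0.7, 5.6]
grip_width: 0.0614
grip_force: 30.0
```

>>> send_rows:
  motion:
    - [[0,0,-0.5],[0,0,0],-1]
    - [[0,0,-1],[0,0,0],-1]
    - [[0,0,-1],[0,0,0],-1]
    - [[0,0,0],[0,0,0],-1]
    - [[0,0,0],[0,0,0],-1]
    - [[0,0,0],[0,0,0],-1]
    - [[0,0,0],[0,0,0],-1]

```text
time_s: 13.8
ee_pos: [0.431, -0.135, 0.0922]
eef_rot: [3.141, -0.002, 2.981]
force: [-0.4, 1.3, -4.3]
grip_width: 0.0617
grip_force: 30.0
```

```bash
python3 -c "
from h import *
weigh()
x,y=slot(T,0);plan((x,y,.09),(x,y,.025))
x,y=slot(C,.078);plan((x,y,.11),(x,y,.025))"
```

```text
fz -3.9610684759544865 sd 0.26323012656543654 tau [-44.6787 -31.1032] width 0.06151385506384378
pos [ 0.4316 -0.1352  0.0935] rot [ 3.1415 -0.0001  2.9805] turn units [ 0.0005 -0.0008  0.0044]
[ 0.511 -0.307  0.09 ] shift units [-3.5317 -5.2251  0.116 ]
[ 0.511 -0.307  0.025] shift units [ 0.     -0.      2.1667]
pos [ 0.4316 -0.1352  0.0935] rot [ 3.1415 -0.0001  2.9805] turn units [ 0.0005 -0.0008  0.0044]
[0.5763 0.2969 0.11  ] shift units [-2.441  14.9922 -0.5507]
[0.5763 0.2969 0.025 ] shift units [ 0.     -0.      2.8333]
```

Heavy (4.0 N), so it goes to the middle slot.

>>> send_rows:
  motion:
    - [[-0.5,-0.75,0],[0,0,0],-1]
    - [[-0.5,-0.75,0],[0,0,0],-1]
    - [[-0.5,-0.75,0],[0,0,0],-1]
    - [[-0.5,-0.75,0],[0,0,0],-1]
    - [[-0.5,-0.75,0],[0,0,0],-1]
    - [[-0.5,-0.75,0],[0,0,0],-1]
    - [[-0.53,-0.73,0],[0,0,0],-1]
    - [[0,0,0],[0,0,0],-1]
    - [[0,0,0],[0,0,0],-1]
    - [[0,0,1],[0,0,0],-1]
    - [[0,0,0],[0,0,0],-1]
    - [[0,0,0],[0,0,0],-1]

```text
time_s: 15.4
ee_pos: [0.5108, -0.3064, 0.0638]
eef_rot: [3.141, -0.001, 2.981]
force: [0.3, -0.8, -3.1]
grip_width: 0.0616
grip_force: 30.0
```

```bash
python3 -c "
from h import *
x,y=slot(T,0);plan((x,y,.025));print(get_obs()['grip_width'])"
```

```text
pos [ 0.5108 -0.3064  0.0638] rot [ 3.1411 -0.001   2.9812] turn units [ 0.0039 -0.0084  0.0097]
[ 0.511 -0.307  0.025] shift units [-0.0092 -0.0171  1.294 ]
0.06161125960505104
```

>>> send_rows:
  motion:
    - [[0,0,0.7],[0,0,0],-1]
    - [[0,0,0.4],[0,0,0],-1]
    - [[0,0,0.18],[0,0,0],-1]
    - [[0,0,0],[0,0,0],-1]
    - [[0,0,0],[0,0,0],-1]
    - [[0,0,0],[0,0,0],1]
    - [[0,0,0],[0,0,0],1]
    - [[0,0,0],[0,0,0],1]
    - [[0,0,0],[0,0,0],1]

```text
time_s: 16.3
ee_pos: [0.5112, -0.3072, 0.0254]
eef_rot: [-3.141, 0.0, 2.981]
force: [-0.0, -0.1, 0.2]
grip_width: 0.0903
grip_force: 0.0
```

>>> send_rows:
  motion:
    - [[0,0,-1],[0,0,0],1]
    - [[0,0,-1],[0,0,0],1]
    - [[0,0,-1],[0,0,0],1]
    - [[0,0,-0.7],[0,0,0],1]
    - [[0,1,0],[0,0,0],1]
    - [[0,1,0],[0,0,0],1]
    - [[0,1,0],[0,0,0],1]
    - [[0,1,0],[0,0,0],1]
    - [[0,1,0],[0,0,0],1]
    - [[0,1,0],[0,0,0],1]
    - [[0,0,0],[0,0,0],1]

```text
time_s: 17.4
ee_pos: [0.5403, -0.1267, 0.1364]
eef_rot: [3.141, 0.0, 2.984]
force: [0.3, -0.3, -0.8]
grip_width: 0.0942
grip_force: 0.0
```

```bash
python3 -c "
from h import *
c=look('t5')
x,y=.424,-.0054;plan((x,y,.14),(x,y,.018))
x,y=.5375,-.014;plan((x,y,.14),(x,y,.018))"
```

```text
candle [324.0454 287.2273  14.5871 618.5      0.4237  -0.0056]
candle [328.5    232.5     14.5775 594.5      0.5377  -0.0141]
candle [256.5077 231.4653  14.5437 607.5      0.5383   0.1381]
pos [ 0.5401 -0.1283  0.1364] rot [-3.1415  0.0003  2.9829] turn units [-0.0006  0.0024  0.0243]
[ 0.424  -0.0054  0.14  ] shift units [ 4.4798  3.4202 -0.1213]
[ 0.424  -0.0054  0.018 ] shift units [ 0.     -0.      4.0667]
pos [ 0.5401 -0.1283  0.1364] rot [-3.1415  0.0003  2.9829] turn units [-0.0006  0.0024  0.0243]
[ 0.5375 -0.014   0.14  ] shift units [ 0.6996  3.746  -0.1213]
[ 0.5375 -0.014   0.018 ] shift units [ 0.     -0.      4.0667]
```

Third is the candle at (.5375,-.014).

>>> send_rows:
  motion:
    - [[0.17,0.94,0],[0,0,0],1]
    - [[0.17,0.94,0],[0,0,0],1]
    - [[0.17,0.94,0],[0,0,0],1]
    - [[0.17,0.93,0],[0,0,0],1]
    - [[0,0,0],[0,0,0],1]
    - [[0,0,1],[0,0,0],1]
    - [[0,0,0],[0,0,0],1]
    - [[0,0,0],[0,0,0],1]

```text
time_s: 18.25
ee_pos: [0.5378, -0.0162, 0.1064]
eef_rot: [-3.141, -0.001, 2.98]
force: [0.4, -0.3, -0.9]
grip_width: 0.094
grip_force: 0.0
```

```bash
python3 -c "
from h import *
c=look('t6')
x,y=.5375,-.014;plan((x,y,.018))"
```

```text
candle [467.3906 246.4062  14.4409 579.5      0.5111  -0.3092]
candle [256.5077 231.4653  14.5437 607.5      0.5383   0.1381]
candle [472.4762 210.7381  14.1796 558.       0.5872  -0.3224]
pos [ 0.5382 -0.016   0.107 ] rot [-3.1415  0.0006  2.9796] turn units [-0.0005  0.0047 -0.0032]
[ 0.5375 -0.014   0.018 ] shift units [0.0327 0.0636 2.9675]
```

>>> send_rows:
  motion:
    - [[0.03,0.06,1],[0,0,0],1]
    - [[0,0,1],[0,0,0],1]
    - [[0,0,0.97],[0,0,0],1]
    - [[0,0,0],[0,0,0],1]
    - [[0,0,0],[0,0,0],1]
    - [[0,0,0],[0,0,0],-1]
    - [[0,0,0],[0,0,0],-1]
    - [[0,0,0],[0,0,0],-1]
    - [[0,0,0],[0,0,0],-1]
    - [[0,0,0],[0,0,0],-1]

```text
time_s: 19.3
ee_pos: [0.5374, -0.0132, 0.0175]
eef_rot: [-3.142, 0.001, 2.981]
force: [-1.4, -0.1, 4.0]
grip_width: 0.0616
grip_force: 30.0
```

>>> send_rows:
  motion:
    - [[0,0,-0.5],[0,0,0],-1]
    - [[0,0,-1],[0,0,0],-1]
    - [[0,0,-1],[0,0,0],-1]
    - [[0,0,0],[0,0,0],-1]
    - [[0,0,0],[0,0,0],-1]
    - [[0,0,0],[0,0,0],-1]
    - [[0,0,0],[0,0,0],-1]

```text
time_s: 20.0
ee_pos: [0.5364, -0.0131, 0.0904]
eef_rot: [-3.141, -0.003, 2.981]
force: [-0.1, -0.2, -3.7]
grip_width: 0.0613
grip_force: 30.0
```

```bash
python3 -c "
from h import *
weigh()
x,y=slot(T,-.078);plan((x,y,.09),(x,y,.025))
x,y=slot(C,.078);plan((x,y,.14),(x,y,.025))"
```

```text
fz -3.962666132157195 sd 0.5066370079240625 tau [-56.364  -32.4616] width 0.0620807124411092
pos [ 0.5372 -0.0132  0.092 ] rot [ 3.1416 -0.0001  2.9806] turn units [ 0.0002 -0.0009  0.005 ]
[ 0.4339 -0.295   0.09  ] shift units [ 1.8856 -9.8244  0.0651]
[ 0.4339 -0.295   0.025 ] shift units [ 0.     -0.      2.1667]
pos [ 0.5372 -0.0132  0.092 ] rot [ 3.1416 -0.0001  2.9806] turn units [ 0.0002 -0.0009  0.005 ]
[0.5763 0.2969 0.14  ] shift units [ 0.3763 10.41   -1.6015]
[0.5763 0.2969 0.025 ] shift units [ 0.     -0.      3.8333]
```

Heavy (4.0 N), so it goes to the near tray slot.

>>> send_rows:
  motion:
    - [[0.17,-0.9,0],[0,0,0],-1]
    - [[0.17,-0.9,0],[0,0,0],-1]
    - [[0.17,-0.9,0],[0,0,0],-1]
    - [[0.17,-0.9,0],[0,0,0],-1]
    - [[0.17,-0.9,0],[0,0,0],-1]
    - [[0.17,-0.9,0],[0,0,0],-1]
    - [[0.17,-0.9,0],[0,0,0],-1]
    - [[0.17,-0.9,0],[0,0,0],-1]
    - [[0.17,-0.9,0],[0,0,0],-1]
    - [[0.17,-0.9,0],[0,0,0],-1]
    - [[0.17,-0.8,0],[0,0,0],-1]
    - [[0,0,0],[0,0,0],-1]

```text
time_s: 21.6
ee_pos: [0.4338, -0.2965, 0.0921]
eef_rot: [-3.141, 0.0, 2.978]
force: [0.1, 0.3, -3.9]
grip_width: 0.0615
grip_force: 30.0
```

```bash
python3 -c "
from h import *
x,y=slot(T,-.078);plan((x,y,.09),(x,y,.025));o=get_obs();print(o['grip_width'],o['force'])"
```

```text
pos [ 0.4338 -0.2965  0.0921] rot [-3.141   0.0002  2.978 ] turn units [-0.0046  0.0017 -0.0163]
[ 0.4339 -0.295   0.09  ] shift units [0.0039 0.0528 0.0693]
[ 0.4339 -0.295   0.025 ] shift units [ 0.     -0.      2.1667]
0.061492154037531346 [ 0.1162  0.3077 -3.869 ]
```

>>> send_rows:
  motion:
    - [[0,0.05,0.9],[0,0,0],-1]
    - [[0,0,0.7],[0,0,0],-1]
    - [[0,0,0.4],[0,0,0],-1]
    - [[0,0,0.23],[0,0,0],-1]
    - [[0,0,0],[0,0,0],-1]
    - [[0,0,0],[0,0,0],-1]
    - [[0,0,0],[0,0,0],1]
    - [[0,0,0],[0,0,0],1]
    - [[0,0,0],[0,0,0],1]
    - [[0,0,0],[0,0,0],1]

```text
time_s: 22.6
ee_pos: [0.4351, -0.2931, 0.0255]
eef_rot: [-3.141, 0.001, 2.981]
force: [0.6, -0.7, 0.2]
grip_width: 0.0902
grip_force: 0.0
```

>>> send_rows:
  motion:
    - [[0,0,-1],[0,0,0],1]
    - [[0,0,-1],[0,0,0],1]
    - [[0,0,-1],[0,0,0],1]
    - [[0,0,-0.7],[0,0,0],1]
    - [[0,1,0],[0,0,0],1]
    - [[0,1,0],[0,0,0],1]
    - [[0,1,0],[0,0,0],1]
    - [[0,1,0],[0,0,0],1]
    - [[0,1,0],[0,0,0],1]
    - [[0,1,0],[0,0,0],1]
    - [[0,0,0],[0,0,0],1]

```text
time_s: 23.7
ee_pos: [0.4641, -0.1128, 0.1364]
eef_rot: [3.141, 0.0, 2.983]
force: [0.3, 0.4, 0.5]
grip_width: 0.094
grip_force: 0.0
```

```bash
python3 -c "
from h import *
c=look('t7')
x,y=.424,-.0054;plan((x,y,.14),(x,y,.018))"
```

```text
candle [324.0891 287.2534  14.5853 614.       0.4236  -0.0057]
candle [467.3906 246.4062  14.4409 578.5      0.5111  -0.3092]
candle [256.5077 231.4653  14.5437 607.5      0.5383   0.1381]
candle [472.4762 210.7381  14.1796 557.       0.5872  -0.3224]
pos [ 0.464  -0.1142  0.1364] rot [-3.1416  0.0004  2.9829] turn units [-0.0003  0.0033  0.0245]
[ 0.424  -0.0054  0.14  ] shift units [ 1.8992  3.3634 -0.1204]
[ 0.424  -0.0054  0.018 ] shift units [ 0.     -0.      4.0667]
```

>>> send_rows:
  motion:
    - [[0.48,0.85,0],[0,0,0],1]
    - [[0.48,0.85,0],[0,0,0],1]
    - [[0.47,0.83,0],[0,0,0],1]
    - [[0.47,0.83,0],[0,0,0],1]
    - [[0,0,0],[0,0,0],1]
    - [[0,0,1],[0,0,0],1]
    - [[0,0,0],[0,0,0],1]
    - [[0,0,0],[0,0,0],1]

```text
time_s: 24.55
ee_pos: [0.4238, -0.0074, 0.1065]
eef_rot: [-3.141, -0.001, 2.98]
force: [0.3, -0.6, 1.0]
grip_width: 0.0939
grip_force: 0.0
```

```bash
python3 -c "
from h import *
c=look('t8')
x,y=.424,-.0054;plan((x,y,.018))"
```

```text
candle [461.7439 282.7439  14.5044 590.5      0.4352  -0.2949]
candle [467.3906 246.4062  14.4409 578.5      0.5111  -0.3092]
candle [256.5077 231.4653  14.5437 607.5      0.5383   0.1381]
candle [472.4762 210.7381  14.1796 558.       0.5872  -0.3224]
pos [ 0.4242 -0.0074  0.1069] rot [-3.1415  0.0003  2.9797] turn units [-0.0006  0.0028 -0.0025]
[ 0.424  -0.0054  0.018 ] shift units [0.0155 0.0638 2.9648]
```

>>> send_rows:
  motion:
    - [[0,0.06,1],[0,0,0],1]
    - [[0,0,1],[0,0,0],1]
    - [[0,0,0.97],[0,0,0],1]
    - [[0,0,0],[0,0,0],1]
    - [[0,0,0],[0,0,0],1]
    - [[0,0,0],[0,0,0],-1]
    - [[0,0,0],[0,0,0],-1]
    - [[0,0,0],[0,0,0],-1]
    - [[0,0,0],[0,0,0],-1]
    - [[0,0,0],[0,0,0],-1]

```text
time_s: 25.6
ee_pos: [0.4242, -0.0048, 0.0174]
eef_rot: [3.142, 0.001, 2.981]
force: [-1.3, -0.1, 5.4]
grip_width: 0.062
grip_force: 30.0
```

>>> send_rows:
  motion:
    - [[0,0,-0.5],[0,0,0],-1]
    - [[0,0,-1],[0,0,0],-1]
    - [[0,0,-1],[0,0,0],-1]
    - [[0,0,-1],[0,0,0],-1]
    - [[0,0,0],[0,0,0],-1]
    - [[0,0,0],[0,0,0],-1]
    - [[0,0,0],[0,0,0],-1]

```text
time_s: 26.3
ee_pos: [0.4233, -0.0048, 0.1209]
eef_rot: [-3.141, -0.002, 2.981]
force: [-0.0, -0.5, -1.0]
grip_width: 0.0616
grip_force: 30.0
```

```bash
python3 -c "
from h import *
weigh()
x,y=slot(C,-.07);plan((x,y,.12),(x,y,.025))"
```

```text
fz -1.3142634091875338 sd 0.5079049258702901 tau [-38.7782 -31.5641] width 0.061540100664232336
pos [ 0.4239 -0.0048  0.1218] rot [-3.1416 -0.0004  2.9807] turn units [-0.0002 -0.0033  0.0055]
[0.4304 0.3218 0.12  ] shift units [ 1.5377 10.7791  0.0608]
[0.4304 0.3218 0.025 ] shift units [ 0.     -0.      3.1667]
```

Light (1.3 N), so it goes to the crate's near slot.

>>> send_rows:
  motion:
    - [[0.14,0.98,0],[0,0,0],-1]
    - [[0.14,0.98,0],[0,0,0],-1]
    - [[0.14,0.98,0],[0,0,0],-1]
    - [[0.14,0.98,0],[0,0,0],-1]
    - [[0.14,0.98,0],[0,0,0],-1]
    - [[0.14,0.98,0],[0,0,0],-1]
    - [[0.14,0.98,0],[0,0,0],-1]
    - [[0.14,0.98,0],[0,0,0],-1]
    - [[0.14,0.98,0],[0,0,0],-1]
    - [[0.14,0.98,0],[0,0,0],-1]
    - [[0.14,0.98,0],[0,0,0],-1]
    - [[0,0,0],[0,0,0],-1]

```text
time_s: 27.9
ee_pos: [0.4298, 0.3243, 0.1217]
eef_rot: [3.141, -0.0, 2.983]
force: [0.7, -0.5, -1.7]
grip_width: 0.0617
grip_force: 30.0
```

```bash
python3 -c "
from h import *
x,y=slot(C,-.07);plan((x,y,.09),(x,y,.0245));o=get_obs();print(o['grip_width'],o['force'])"
```

```text
pos [0.4298 0.3243 0.1217] rot [ 3.1412 -0.0001  2.983 ] turn units [ 0.003  -0.0011  0.0254]
[0.4304 0.3218 0.09  ] shift units [-0.0321 -0.0811  1.0572]
[0.4304 0.3218 0.0245] shift units [ 0.     -0.      2.1833]
0.06166597064158534 [ 0.657  -0.4551 -1.6628]
```

>>> send_rows:
  motion:
    - [[0,-0.08,1],[0,0,0],-1]
    - [[0,0,0.9],[0,0,0],-1]
    - [[0,0,0.7],[0,0,0],-1]
    - [[0,0,0.4],[0,0,0],-1]
    - [[0,0,0.2],[0,0,0],-1]
    - [[0,0,0],[0,0,0],-1]
    - [[0,0,0],[0,0,0],-1]
    - [[0,0,0],[0,0,0],1]
    - [[0,0,0],[0,0,0],1]
    - [[0,0,0],[0,0,0],1]
    - [[0,0,0],[0,0,0],1]

```text
time_s: 29.0
ee_pos: [0.4299, 0.3195, 0.0263]
eef_rot: [3.141, 0.0, 2.981]
force: [0.1, 0.1, 0.2]
grip_width: 0.0905
grip_force: 0.0
```

>>> send_rows:
  motion:
    - [[0,0,-1],[0,0,0],1]
    - [[0,0,-1],[0,0,0],1]
    - [[0,0,-1],[0,0,0],1]
    - [[0,0,-0.8],[0,0,0],1]
    - [[-0.8,-1,0],[0,0,0],1]
    - [[-0.5,-1,0],[0,0,0],1]
    - [[0,0,0],[0,0,0],1]

```text
time_s: 29.7
ee_pos: [0.4596, 0.2514, 0.1402]
eef_rot: [-3.141, 0.0, 2.978]
force: [-0.2, 0.0, 0.8]
grip_width: 0.0941
grip_force: 0.0
```

```bash
python3 -c "
from h import *
c=look('t9')
x,y=.5383,.1381;plan((x,y,.14),(x,y,.018))"
```

```text
candle [461.7439 282.7439  14.5044 590.5      0.4352  -0.2949]
candle [467.3906 246.4062  14.4409 579.5      0.5111  -0.3092]
candle [256.5077 231.4653  14.5437 608.5      0.5383   0.1381]
candle [472.4762 210.7381  14.1796 558.       0.5872  -0.3224]
pos [0.4592 0.2528 0.1402] rot [3.1415 0.0002 2.9782] turn units [ 0.0012  0.0014 -0.0152]
[0.5383 0.1381 0.14  ] shift units [-3.2192 -3.3501  0.008 ]
[0.5383 0.1381 0.018 ] shift units [ 0.     -0.      4.0667]
```

>>> send_rows:
  motion:
    - [[-0.8,-0.84,0],[0,0,0],1]
    - [[-0.8,-0.84,0],[0,0,0],1]
    - [[-0.8,-0.84,0],[0,0,0],1]
    - [[-0.82,-0.84,0],[0,0,0],1]
    - [[0,0,0],[0,0,0],1]
    - [[0,0,1],[0,0,0],1]
    - [[0,0,0],[0,0,0],1]
    - [[0,0,0],[0,0,0],1]

```text
time_s: 30.55
ee_pos: [0.5375, 0.1399, 0.1103]
eef_rot: [-3.141, -0.001, 2.982]
force: [-0.3, 0.6, 2.3]
grip_width: 0.0941
grip_force: 0.0
```

```bash
python3 -c "
from h import *
c=look('t10')
x,y=.5383,.138;plan((x,y,.018))"
```

```text
candle [461.7439 282.7439  14.5044 590.5      0.4352  -0.2949]
candle [166.5361 282.8344  14.8743 541.       0.4301   0.3216]
candle [467.2024 246.6498  14.3606 580.5      0.5106  -0.3087]
candle [472.4762 210.7381  14.1796 557.       0.5872  -0.3224]
pos [0.5379 0.1399 0.111 ] rot [3.1413 0.0005 2.9816] turn units [0.0022 0.0039 0.0134]
[0.5383 0.138  0.018 ] shift units [-0.0225 -0.0598  3.0993]
```

View pics/t10.png

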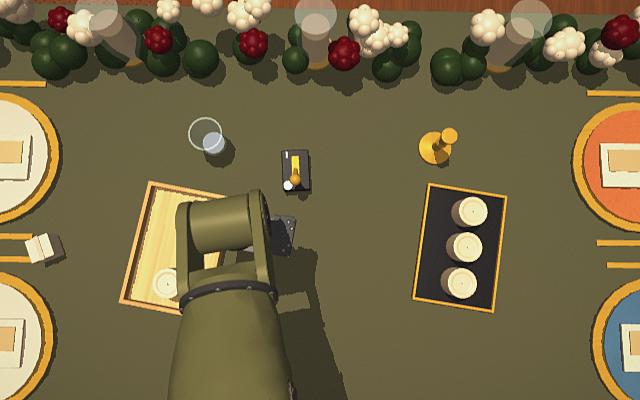

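Three candles are upright on the tray and one is in the crate at (167,283). The toggle is still off. The gripper is over the last candle.

>>> send_rows:
  motion:
    - [[0,-0.06,1],[0,0,0],1]
    - [[0,0,1],[0,0,0],1]
    - [[0,0,1],[0,0,0],1]
    - [[0,0,0.1],[0,0,0],1]
    - [[0,0,0],[0,0,0],1]
    - [[0,0,0],[0,0,0],-1]
    - [[0,0,0],[0,0,0],-1]
    - [[0,0,0],[0,0,0],-1]
    - [[0,0,0],[0,0,0],-1]
    - [[0,0,0],[0,0,0],-1]

```text
time_s: 31.6
ee_pos: [0.5379, 0.1373, 0.0176]
eef_rot: [3.141, 0.001, 2.981]
force: [-0.6, 1.2, 4.6]
grip_width: 0.0615
grip_force: 30.0
```

>>> send_rows:
  motion:
    - [[0,0,-0.5],[0,0,0],-1]
    - [[0,0,-1],[0,0,0],-1]
    - [[0,0,-1],[0,0,0],-1]
    - [[0,0,-1],[0,0,0],-1]
    - [[0,0,0],[0,0,0],-1]
    - [[0,0,0],[0,0,0],-1]
    - [[0,0,0],[0,0,0],-1]

```text
time_s: 32.3
ee_pos: [0.537, 0.137, 0.1211]
eef_rot: [-3.141, -0.002, 2.981]
force: [0.1, 0.8, -1.2]
grip_width: 0.0619
grip_force: 30.0
```

```bash
python3 -c "
from h import *
weigh()
x,y=slot(C,.05);plan((x,y,.12),(x,y,.0245))"
```

```text
fz -1.5563672778580764 sd 0.5719592384661152 tau [-56.7264 -33.1683] width 0.061618096716940365
pos [0.5375 0.1372 0.1218] rot [-3.1414 -0.0005  2.9806] turn units [-0.0016 -0.004   0.0047]
[0.5487 0.3016 0.12  ] shift units [0.5143 5.4694 0.0594]
[0.5487 0.3016 0.0245] shift units [ 0.     -0.      3.1833]
```

Light (1.6 N), so it goes to the crate.

>>> send_rows:
  motion:
    - [[0.08,0.9,0],[0,0,0],-1]
    - [[0.08,0.9,0],[0,0,0],-1]
    - [[0.08,0.9,0],[0,0,0],-1]
    - [[0.08,0.9,0],[0,0,0],-1]
    - [[0.08,0.9,0],[0,0,0],-1]
    - [[0.1,0.95,0],[0,0,0],-1]
    - [[0,0,0],[0,0,0],-1]
    - [[0,0,0],[0,0,0],-1]
    - [[0,0,1],[0,0,0],-1]
    - [[0,0,0],[0,0,0],-1]

```text
time_s: 33.7
ee_pos: [0.5476, 0.2992, 0.0888]
eef_rot: [-3.138, -0.005, 2.98]
force: [-1.2, -0.6, -2.7]
grip_width: 0.0619
grip_force: 30.0
```

```bash
python3 -c "
from h import *
x,y=slot(C,.05);plan((x,y,.0245));o=get_obs();print(o['grip_width'],o['force'])"
```

```text
pos [0.5476 0.2992 0.0888] rot [-3.1383 -0.0046  2.9796] turn units [-0.0278 -0.0382 -0.0032]
[0.5487 0.3016 0.0245] shift units [-0.0235  0.0832  2.1436]
0.06187589125393845 [-1.161  -0.5765 -2.7467]
```

>>> send_rows:
  motion:
    - [[0,0.06,0.9],[0,0,0],-1]
    - [[0,0,0.7],[0,0,0],-1]
    - [[0,0,0.35],[0,0,0],-1]
    - [[0,0,0.12],[0,0,0],-1]
    - [[0,0,0],[0,0,0],-1]
    - [[0,0,0],[0,0,0],-1]
    - [[0,0,0],[0,0,0],1]
    - [[0,0,0],[0,0,0],1]
    - [[0,0,0],[0,0,0],1]
    - [[0,0,0],[0,0,0],1]

```text
time_s: 34.7
ee_pos: [0.5494, 0.3028, 0.0302]
eef_rot: [3.141, 0.0, 2.981]
force: [-0.6, -0.6, 0.1]
grip_width: 0.0898
grip_force: 0.0
```

>>> send_rows:
  motion:
    - [[0,0,-1],[0,0,0],1]
    - [[0,0,-1],[0,0,0],1]
    - [[0,0,-1],[0,0,0],1]
    - [[0,0,-1],[0,0,0],1]
    - [[0.2,-1,-0.5],[0,0,0],-1]
    - [[0.2,-1,0],[0,0,0],-1]
    - [[0.2,-1,0],[0,0,0],-1]
    - [[0.2,-1,0],[0,0,0],-1]
    - [[0.2,-1,0],[0,0,0],-1]
    - [[0.2,-1,0],[0,0,0],-1]
    - [[0,0,0],[0,0,0],-1]

```text
time_s: 35.8
ee_pos: [0.4842, 0.1286, 0.1653]
eef_rot: [-3.141, 0.0, 2.978]
force: [0.2, -0.9, 0.4]
grip_width: 0.0414
grip_force: 0.0
```

Run:
```python
from h import *
c=look('t11')
plan((.60,.057,.16),(.60,.057,.077),(.68,.058,.077),(.65,.058,.077),(.65,.058,.16))
print("tip",ray(c,294.5,180,.087))
```

```text
candle [461.7439 282.7439  14.5044 590.5      0.4352  -0.2949]
candle [165.     283.      14.3179 350.       0.4298   0.3247]
candle [467.3906 246.4062  14.4409 579.5      0.5111  -0.3092]
candle [177.593  224.6085  14.6233 613.5      0.5511   0.3045]
candle [472.4762 210.7381  14.1796 557.       0.5872  -0.3224]
pos [0.4848 0.1299 0.1654] rot [3.1413 0.0007 2.9787] turn units [ 0.0022  0.0059 -0.0106]
[0.6   0.057 0.16 ] shift units [-4.1803 -1.7813  0.1812]
[0.6   0.057 0.077] shift units [ 0.     -0.      2.7667]
[0.68  0.058 0.077] shift units [-2.6266  0.4619  0.    ]
[0.65  0.058 0.077] shift units [ 0.987  -0.1609 -0.    ]
[0.65  0.058 0.16 ] shift units [ 0.      0.     -2.7667]
tip [0.6443 0.0582 0.087 ]
```

View pics/t11.png

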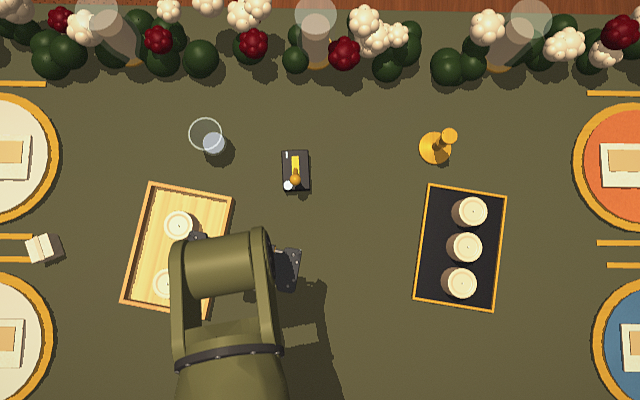

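All five candles are upright: the crate pair at (178,225) and (165,283), the three heavy ones on the tray. Now I'll flip the toggle back on.

>>> send_rows:
  motion:
    - [[-0.84,-0.36,0],[0,0,0],-1]
    - [[-0.84,-0.36,0],[0,0,0],-1]
    - [[-0.84,-0.36,0],[0,0,0],-1]
    - [[-0.84,-0.36,0],[0,0,0],-1]
    - [[-0.84,-0.36,0],[0,0,0],-1]
    - [[0,0,0],[0,0,0],-1]
    - [[0,0,1],[0,0,0],-1]
    - [[0,0,1],[0,0,0],-1]
    - [[0,0,0.8],[0,0,0],-1]
    - [[0,0,0],[0,0,0],-1]

```text
time_s: 36.85
ee_pos: [0.5989, 0.0583, 0.0778]
eef_rot: [-3.141, -0.005, 2.981]
force: [-0.4, -0.3, -0.7]
grip_width: 0.0001
grip_force: 0.0
```

Run:
```python
from h import *
c=look('t12')
plan((.60,.057,.077),(.68,.059,.077),(.64,.058,.077),(.64,.058,.16))
```

```text
candle [461.7439 282.7439  14.5044 590.5      0.4352  -0.2949]
candle [166.6329 282.7254  15.0077 633.5      0.4303   0.3214]
candle [467.3906 246.4062  14.4409 581.5      0.5111  -0.3092]
candle [177.6    224.6     14.6329 618.5      0.5511   0.3045]
candle [472.4762 210.7381  14.1796 557.       0.5872  -0.3224]
pos [0.6    0.0582 0.0801] rot [-3.1412 -0.0024  2.9813] turn units [-0.003  -0.0199  0.0109]
[0.6   0.057 0.077] shift units [-0.0073 -0.0397  0.1045]
[0.68  0.059 0.077] shift units [-2.6212  0.4948  0.    ]
[0.64  0.058 0.077] shift units [ 1.3106 -0.2474 -0.    ]
[0.64  0.058 0.16 ] shift units [ 0.      0.     -2.7667]
```

>>> send_rows:
  motion:
    - [[-0.38,0.06,0.1],[0,0,0],-1]
    - [[-0.38,0.06,0],[0,0,0],-1]
    - [[-0.38,0.06,0],[0,0,0],-1]
    - [[-0.38,0.07,0],[0,0,0],-1]
    - [[-0.38,0.07,0],[0,0,0],-1]
    - [[-0.38,0.07,0],[0,0,0],-1]
    - [[-0.35,0.07,0],[0,0,0],-1]
    - [[0,0,0],[0,0,0],-1]
    - [[0,0,0],[0,0,0],-1]

```text
time_s: 37.8
ee_pos: [0.6808, 0.0587, 0.0791]
eef_rot: [3.141, 0.001, 2.981]
force: [-0.3, 0.2, 0.1]
grip_width: 0.0003
grip_force: 0.0
```

>>> send_rows:
  motion:
    - [[0.9,-0.17,0],[0,0,0],-1]
    - [[0.5,-0.1,0],[0,0,0],-1]
    - [[0,0,-1],[0,0,0],-1]
    - [[0,0,-1],[0,0,0],-1]
    - [[0,0,-1],[0,0,0],-1]
    - [[1,0,-0.5],[0,0,0],-1]
    - [[1,0,0],[0,0,0],-1]
    - [[1,0,0],[0,0,0],-1]
    - [[1,0,0],[0,0,0],-1]
    - [[1,0,0],[0,0,0],-1]
    - [[0,0,0],[0,0,0],-1]
    - [[0,0,0],[0,0,0],-1]

```text
time_s: 39.0
ee_pos: [0.4898, 0.0813, 0.184]
eef_rot: [3.141, 0.002, 2.981]
force: [0.3, -0.1, 0.1]
grip_width: 0.0005
grip_force: 0.0
```

```bash
python3 -c "
from h import *
c=look('t13')"
```

```text
candle [461.7439 282.7439  14.5044 590.5      0.4352  -0.2949]
candle [166.6329 282.7254  15.0077 633.5      0.4303   0.3214]
candle [467.2024 246.6498  14.3606 577.5      0.5106  -0.3087]
candle [177.593  224.6085  14.6233 616.5      0.5511   0.3045]
candle [472.4762 210.7381  14.1796 556.       0.5872  -0.3224]
```

View pics/t13.png

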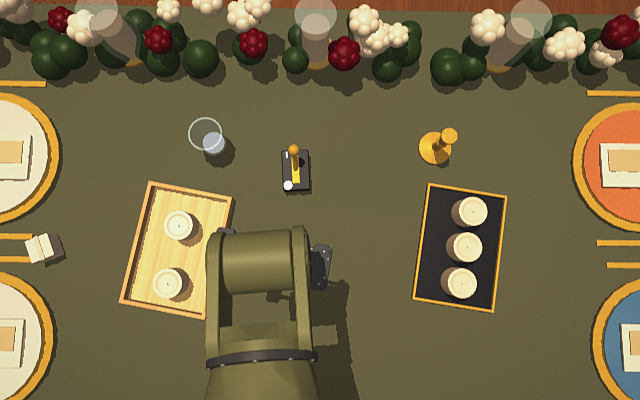

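The ball is at (293,150), so the toggle is on. All five candles are in place and the arm is clear.

```bash
python3 -c "
from station import *
print(hand_in())"
```

```text
the job is handed in; nothing more can be done
None
```

The job is handed in, but no verdict came back: the last picture shows the toggle back on, the three heavy candles upright on the tray, the two light ones upright in the crate, and the tumbler and candlestick where they were.

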